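Stock a dessert tub through the sprung flap gate of a display lane

TASK

Stock the brown raspberry dessert tub: stand it in front of the display lane's blue flap gate and push it in through the flaps until it meets the red sprung bumper, then press gently until the bumper has given way about 7 mm, never more than a centimetre, and hold it there for a moment. Then withdraw so that the flaps close behind the tub, which stays standing in the lane. Do not tip the tub, do not press hard on the case or its flaps, and leave the other tubs and the price stand where they are.

Things in the scene. Friction and masses are not known exactly. Their poses are not given: they have to be found in the camera images.
- raspberry_tub: the tub to stock: rigid upright cylinder, 62 mm across, 60 mm high, about 0.15 to 0.3 kg, dark brown sleeve with a brass-coloured band near the top and a lid of moulded red berries. Origin: centre of its underside; z is up. Starts standing on the brass tray among two other tubs
- cream_tub: bystander: tub of the same size with a cream-coloured sleeve and a whitish lid, standing on the tray. Origin: centre of its underside
- mint_tub: bystander: tub of the same size with a pale green sleeve and a dark green lid, standing on the tray. Origin: centre of its underside
- price_stand: bystander: loose price-card stand, steel foot 44 mm across, white card 50 mm wide, 87 mm high in all, stands left of the lane mouth. Origin: centre of its underside
- tray: fixed brass-coloured tray, 220 x 300 mm, 6 mm thick (its top is 6 mm above the counter), on which the three tubs stand at least 95 mm apart centre to centre. Origin: centre of its underside
- case: fixed display case, two parallel open-topped lanes. Origin: on the counter at the working lane's mouth, midway between the flap hinges; x points into the lane, y to its left, z up. The working lane is 84 mm wide inside and 240 mm long, walls clear, 6 to 8 mm thick, 50 mm high; its floor is the counter (height 0). The second lane, on the +y side up to y = 139 mm, is full of fixed tubs 60 mm high
- gate (a point): centre of the gate on the counter: same point and axes as the case's origin (x into the lane). Two steel guides, 50 mm high, flare out from the mouth to 35 mm in front of it, about 126 mm wide over their outsides. In front of them the flat counter is free for at least 100 mm
- flap_left (a joint): left (+y) blue flap: upright leaf 38 mm wide, from 4 to 48 mm above the counter, hinged at the lane's left wall on an upright axis. rad: 0 shut across the lane, grows as it swings into the lane, stops at 1.5; cannot swing outward. A light spring (under 2 N at its edge) always pulls it shut
- flap_right (a joint): right (-y) blue flap, the mirror image of the left one; same values
- bumper (a joint): travel of the red bumper, a plate 60 mm wide, 5 to 39 mm above the counter, across the lane on a damped spring. m: 0 free, grows as it is pressed deeper into the lane, stops at 0.018. Resists 1 N at first touch plus 0.9 N per mm. The mount is clamped elsewhere each time: the free plate's face is 118 to 152 mm past the gate; this place is not measured and must be felt for

How it is judged (in metres and radians):
On the way, in this order (a step that is already met when the one before it is completed fails the run):
1. the raspberry tub, standing on the counter between the flaps, holds both flaps open (value of joint each of flap_left, flap_right above 0.4 rad and x of raspberry_tub in the frame of gate between -0.025 and 0.06 m and y of raspberry_tub in the frame of gate between -0.02 and 0.02 m and height (world z) of raspberry_tub below 0.01 m), for 0.1 s.
2. the tub is pressed against the bumper so that it has given at least 4 mm, for 0.3 s (value of joint bumper above 0.004 m and x of raspberry_tub in the frame of gate above 0.08 m and height (world z) of raspberry_tub below 0.01 m), for 0.3 s.
At the end, for the whole second after the job is handed in: The raspberry tub stands upright (within 0.1 rad) and at rest on the floor of the working lane, its centre 72 to 140 mm past the gate and within 20 mm of the lane's middle; both flaps are shut (under 0.1 rad) and the bumper is no longer pressed in (under 4 mm) (x of raspberry_tub in the frame of gate between 0.072 and 0.14 m and y of raspberry_tub in the frame of gate between -0.02 and 0.02 m and height (world z) of raspberry_tub below 0.005 m and angle between raspberry_tub's own z axis and vertical below 0.1 rad and linear speed of raspberry_tub below 0.01 m/s and value of joint each of flap_left, flap_right below 0.1 rad and value of joint bumper below 0.004 m); the robot touches nothing.
It fails at once if the bumper is pressed in more than 11 mm (value of joint bumper above 0.011 m).
It fails at once if the raspberry tub is tipped by more than 0.5 rad (angle between raspberry_tub's own z axis and vertical above 0.5 rad).
It fails at once if the robot pushes on the display case or its flaps with more than 25 N (contact force between the arm and case above 25 N).
It fails at once if another tub or the price stand is moved by more than 30 mm (distance of any of cream_tub, mint_tub, price_stand from where it was at the start of the episode above 0.03 m).
It also fails if it takes over 64 s, if anything falls off the work surface, if the arm or the gripper's body presses on something with over 40 N, if the wrist force passes 120 N, or if a joint passes its speed limit or range.

ROBOT

A 6-joint arm with a two-finger parallel gripper is mounted at the origin on the work surface. World frame = base frame: x ahead of the robot, y to its left, z up, the work surface at z = 0. Lengths are in mm, angles in rad, forces in N, time in s.
With the tool pointing down it reaches from about 350 to 875 mm from the base axis. Payload 15.5 kg.
Tool frame: the origin (TCP) lies midway between the tips of the shut fingers; the grasp point (between the pads) lies 19 mm behind it; z points along the fingers, y is the line along which they close (so a half turn about z gives the same grasp; the last joint's range is limited). The gripper opens to 85 mm and grips with 20 to 120 N. Pads are 22 mm wide; open, the fingers measure 114 mm over their backs; the gripper's body (76 mm by 85 mm) begins 54 mm behind the grasp point. The pads swing forward as they close: fully open they stand 13 mm farther back than shut.
Start: joints at [-1.407, 0.494, 1.345, -0, 1.302, -0.096], TCP at [160.556, -604.027, 231.277] pointing down, gripper open.
Joint ranges: [-2.91, 2.91], [-0.82, 2.16], [0.22, 2.67], [-1.22, 4.37], [0.12, 2.79], [-3.08, 3.08]. Speed limits (rad/s): [1.89, 1.89, 2.57, 3.01, 3.01, 3.01].

INTERFACE

Orientations are given as a 3x3 rotation matrix whose columns are the frame's x, y, z axes.
In Python, from cell import read_state, camera, camera_info, finish_job, boxes_of gives the robot as it stands.
- The arm moves only by the tool jog_arm, never from a script. Its argument "commands" is one flat list of numbers, 7 for each row, row after row: the shift along the world's x, y, z in m, then the turn, a rotation vector about the world's x, y, z in degrees, then the opening, from 0 (shut) to 1 (fully open). A call has exactly 8 rows; each row shifts and turns the commanded pose from where the row before left it; what a row does not reach is not made up. A row lasts 1/10 s, in which the tool goes at most 50 mm and 8.59 degrees, less where a joint would pass 70% of its speed; a pose out of reach is approached as far as the arm can. A call is refused whole if a number of a shift passes 0.05 or a number of a turn 8.59, either way. A call with a gripper value outside its range is refused whole. The fingers move at their own pace and stop on an object; "squeeze" is the grip in N (left out, the last holds). Time passes only in rows, so rows that do not move let the fingers close, or fill a call up. It gives the time, the measured TCP pose, the force, the opening and the grip force at its end, in the units of the state.
- read_state(): the state, without advancing time (a new reading comes with each control period).
- camera(name): name is "scene" or "side" or "wrist"; returns (picture, depth): 480x640x3 uint8, red, green, blue; 480x640 float32, mm along the optical axis (not along the pixel's ray), 0 where there is no reading.
- camera_info(name): a dict with "fx", "fy", "cx", "cy" (pixels), "extrinsics" (4x4, takes a point from camera to world coordinates). Camera axes: x right, y down, z forward; pixel columns grow to the right and rows downward; lengths in mm; the calibration is good to about 2 mm. The wrist camera is an equidistant fisheye: a pixel r from the principal point sees the ray r / f radians off the axis. A picture is of the moment at which its call begins: read the wrist's pose just before it. camera_info takes no time and is no camera call; for the wrist camera it gives the pose at the moment of the call.
- finish_job(): hands the job in; it is judged then, once.
Trained networks look in the newest picture that a camera, given by its name, has taken for a name from the list of things; names that differ only in an ending like _2 or _b are one class to them, and where a whole thing is asked for, a point or a joint stands for the part that bears it (a point fixed in the world has none). Each returns a list of dicts, best first, with "conf" (0 to 1); they miss things now and then, are a little off and sometimes report something else, mostly with a low value. They report only what shows in the picture. A call takes as long as a camera call.
- boxes_of(camera, thing): "at" ([x, y, z] in mm, in the coordinates of the camera as it stood for that picture, good to about 4 mm: the middle of the surface that is visible of it).
The state is a dict: "time": time; "q": joint angles; "joint_vel": joint speeds; "tau": joint torques, N m; "eef_pos": TCP position; "tool_rot": TCP orientation; "contact_force": force on the tool from outside, world axes, zero at the start; "wrist_torque": the same for the moment, N m; "grip_width": finger opening in mm; "grip_force": force on a finger pad.
Only numpy, scipy, OpenCV 4.12 (cv2) and the standard library are available. Lean on these libraries where they do the work, as an engineer would, in place of code of your own. Each camera call takes 0.05 s, during which the arm holds its last target. There are 200 camera calls.

## Working session

There is one attempt and no reset: what is moved stays moved. The work goes in short steps, Python scripts to look and compute and a tool call to move; the robot and the scene stay as the last step left them, time stands still between calls to the robot, and variables do not carry over. Pictures are saved under pics/ and viewed, at most 10 in all, crops included, and the job is handed in when it is done.

Besides the shell and the picture viewer there is one more tool, called as name(argument=value, ...), one argument or row to a line, values as JSON. jog_arm: Moves the arm, as the interface text tells. Its arguments: {"type":"object","properties":{"commands":{"type":"array"},"squeeze":{"type":"number"}},"required":["commands"]}

```bash
mkdir -p pics
cat > h.py <<'E'
import numpy as np, cv2
from cell import *
def towld(cam,p):
    E=np.array(camera_info(cam)["extrinsics"]); return (E@np.r_[p,1])[:3]
E
python3 - <<'E'
from h import *
s=read_state(); print(s["time"],s["eef_pos"],s["tool_rot"],s["grip_width"])
ims=[]
for c in ("scene","side"):
    im,d=camera(c); np.savez(f"{c}.npz",im=im,d=d)
    cv2.imwrite(f"pics/{c}0.png",im[:,:,::-1])
    for t in ["raspberry_tub","cream_tub","mint_tub","price_stand","tray","case","flap_left","flap_right","bumper"]:
        try: r=boxes_of(c,t)
        except Exception as e: print(t,e); continue
        for b in r[:2]: print(c,t,round(b["conf"],2),towld(c,b["at"]).round(0))
print(read_state()["time"])
E
```

```text
0.0 [ 160.50833022 -603.65768545  230.70876838] [[ 9.66424427e-01  2.56950932e-01 -2.12682760e-04]
 [ 2.56951000e-01 -9.66423693e-01  1.19591131e-03]
 [ 1.01748868e-04 -1.21040695e-03 -9.99999262e-01]] 85.32393569693603
scene raspberry_tub 0.57 [ 587. -248.   51.]
scene cream_tub 0.91 [ 504. -147.   54.]
scene mint_tub 0.68 [ 467. -298.   50.]
scene price_stand 0.71 [461. 262.  68.]
scene price_stand 0.63 [ 540. -217.    4.]
scene tray 0.78 [ 539. -215.    7.]
scene case 0.87 [620. 175.  38.]
scene flap_left 0.95 [477. 159.  26.]
scene flap_right 0.69 [473. 117.  30.]
scene bumper 0.52 [599. 124.  40.]
scene bumper 0.35 [480. 158.  26.]
side cream_tub 0.7 [ 476. -163.   52.]
side mint_tub 0.7 [ 505. -291.    6.]
side mint_tub 0.59 [ 444. -320.   53.]
side price_stand 0.66 [458. 255.  34.]
side case 0.72 [575. 162.  37.]
side flap_left 0.49 [472. 168.  37.]
side flap_right 0.28 [ 475. -164.   53.]
1.0
```

View pics/scene0.png

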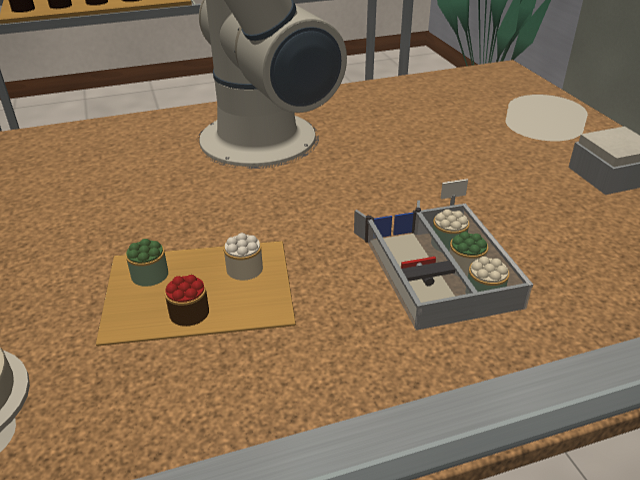

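View pics/side0.png

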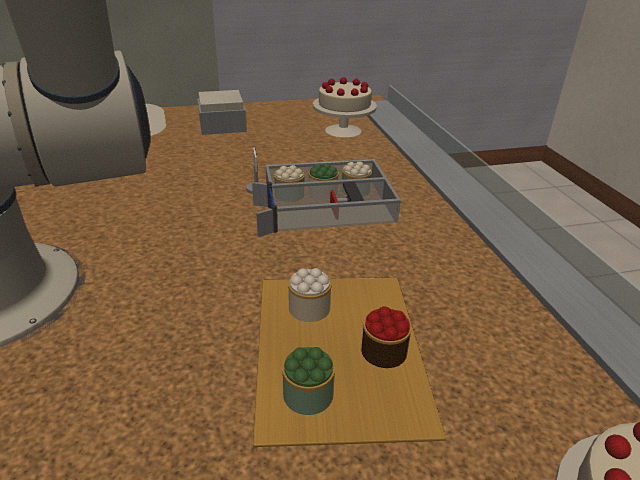

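The scene image shows the raspberry tub at (187,298), with the gate's blue flaps at about (397,224) and the red bumper at (418,262). The side view shows the tub at (386,335) and the gate at (270,200). Next I'll fit the geometry from depth.

```bash
cat >> h.py <<'E'
from scipy.optimize import least_squares
def cloud(c,im,d):
    i=camera_info(c); v,u=np.mgrid[:480,:640]
    P=np.stack([(u-i["cx"])/i["fx"]*d,(v-i["cy"])/i["fy"]*d,d],-1)
    E=np.array(i["extrinsics"]); W=P@E[:3,:3].T+E[:3,3]; W[d<=0]=np.nan
    return W
def circ(P,c0,r=31):
    f=least_squares(lambda c:np.hypot(*(P-c).T)-r,c0,loss="soft_l1",f_scale=1.5); return f.x,np.abs(f.fun).mean()
E
python3 - <<'E'
from h import *
B={};top=[];blue=[]
for c in ("scene","side"):
    z=np.load(c+".npz"); im=z["im"].astype(int); W=cloud(c,im,z["d"]).reshape(-1,3); C=im.reshape(-1,3)
    for n,p in dict(rasp=(585,-250),cream=(500,-150),mint=(460,-310)).items():
        m=(np.hypot(*(W[:,:2]-p).T)<55)&(W[:,2]>14)&(W[:,2]<46); P=W[m]
        B.setdefault(n,[]).append(P[:,:2]); f=circ(P[:,:2],np.array(p,float)); print(c,n,m.sum(),f[0].round(1),round(f[1],2), "zmax",np.nanmax(W[(np.hypot(*(W[:,:2]-f[0]).T)<30)][:,2]).round())
    m=(C[:,2]>C[:,0]+25)&(C[:,2]>C[:,1]+15)&(np.abs(W[:,0]-480)<60)&(np.abs(W[:,1]-140)<80)&(W[:,2]>3)
    P=W[m]; print(c,"blue",len(P)); 
    if len(P)>5:
        print(np.percentile(P,[2,50,98],axis=0).round(1)); vx,vy,x,y=cv2.fitLine(P[:,:2].astype(np.float32),cv2.DIST_HUBER,0,.01,.01).ravel(); t=(P[:,:2]-[x,y])@[vx,vy]
        for q in (t.min(),t.max()): print((x+q*vx).round(1),(y+q*vy).round(1))
    m=(C[:,0]>C[:,1]+70)&(C[:,0]>C[:,2]+70)&(np.abs(W[:,0]-600)<60)&(np.abs(W[:,1]-130)<50)&(W[:,2]>3)&(W[:,2]<50)
    if m.sum(): print("red",m.sum(),np.percentile(W[m],[2,50,98],axis=0).round(1))
    m=(W[:,2]>46)&(W[:,2]<54)&(np.abs(W[:,0]-600)<180)&(np.abs(W[:,1]-160)<140)
    g=np.zeros((300,380,3),np.uint8)+40; Q=W[(W[:,2]>1)&(W[:,2]<100)&(np.abs(W[:,0]-600)<190)&(np.abs(W[:,1]-160)<150)]
    mm=(W[:,2]>3)&(W[:,2]<100)&(np.abs(W[:,0]-600)<189)&(np.abs(W[:,1]-160)<149)
    for w,col in zip(W[mm],C[mm]): cv2.circle(g,(int(w[0]-410),int(310-w[1])),0,(255,255,255) if 45<w[2]<55 else [int(k) for k in col[::-1]],-1)
    B.setdefault("g",[]).append(g)
for n in ("rasp","cream","mint"): print(n,circ(np.vstack(B[n]),B[n][0].mean(0)))
cv2.imwrite("pics/top.png",np.hstack(B["g"]))
E
```

```text
scene rasp 643 [ 562.2 -250.1] 0.8 zmax 67.0
scene cream 556 [ 482.7 -142.4] 0.94 zmax 67.0
scene mint 588 [ 445.3 -298.4] 0.95 zmax 67.0
scene blue 580
[[471.4 103.6   7.3]
 [475.4 142.7  29.2]
 [479.6 171.5  47.9]]
472.3 99.0
477.9 173.6
red 81 [[584.5  98.7  28.4]
 [596.3 128.4  37.6]
 [600.7 161.8  39.7]]
side rasp 822 [ 562.8 -250.8] 0.52 zmax 66.0
side cream 708 [ 483.2 -143.2] 0.6 zmax 66.0
side mint 910 [ 445.7 -299. ] 0.44 zmax 66.0
side blue 52
[[470.8 107.1  12.4]
 [472.9 145.8  44.7]
 [476.2 169.7  47.7]]
470.6 103.4
474.6 174.0
red 34 [[592.6 104.9  35.8]
 [595.3 128.7  37.1]
 [598.6 152.9  38.5]]
rasp (array([ 562.40749225, -250.52145796]), np.float64(0.6962127803697679))
cream (array([ 482.91597407, -142.91497394]), np.float64(0.7934903734087679))
mint (array([ 445.45798227, -298.86127975]), np.float64(0.6793957599282142))
```

View pics/top.png

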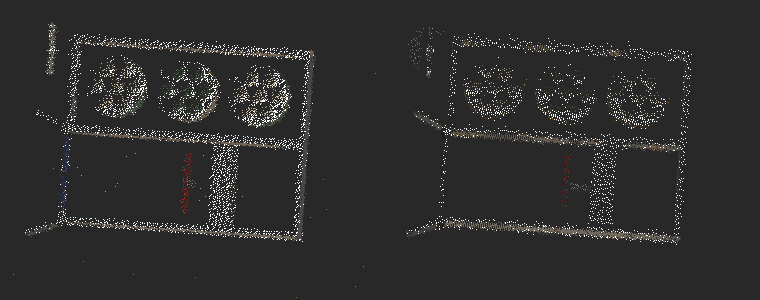

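The top-down map shows the case turned about -4°, with the mouth at x≈474, y≈138 and the flaps shut. I'll fit the walls for yaw and centre line.

Run:
```python
from h import *
A=[]
for c in ("scene","side"):
    z=np.load(c+".npz"); W=cloud(c,z["im"],z["d"]).reshape(-1,3)
    A.append(W[(W[:,2]>45)&(W[:,2]<54)&(W[:,0]>485)&(W[:,0]<700)&(W[:,1]>60)&(W[:,1]<285)][:,:2])
for nm,P in zip(("scene","side","both"),A+[np.vstack(A)]):
    def walls(a):
        v=P@[-np.sin(a),np.cos(a)]; return np.histogram(v,bins=np.arange(80,340,1.5))
    best=max(np.deg2rad(np.arange(-9,2,.1)),key=lambda a:(walls(a)[0].astype(float)**2).sum())
    h,e=walls(best); v=P@[-np.sin(best),np.cos(best)]
    print(nm,"yaw",np.rad2deg(best).round(2))
    print([(round(b,1),int(k)) for b,k in zip(e,h) if k>0.15*h.max()])
print("TUB"); s=read_state(); print(s["eef_pos"])
```

```text
scene yaw -3.8
[(np.float64(116.0), 115), (np.float64(117.5), 80), (np.float64(119.0), 81), (np.float64(120.5), 71), (np.float64(122.0), 73), (np.float64(123.5), 64), (np.float64(206.0), 21), (np.float64(207.5), 91), (np.float64(209.0), 107), (np.float64(210.5), 69), (np.float64(212.0), 67), (np.float64(213.5), 64), (np.float64(215.0), 69), (np.float64(216.5), 18), (np.float64(228.5), 32), (np.float64(230.0), 48), (np.float64(231.5), 42), (np.float64(233.0), 60), (np.float64(234.5), 57), (np.float64(236.0), 42), (np.float64(237.5), 38), (np.float64(239.0), 30), (np.float64(240.5), 26), (np.float64(242.0), 29), (np.float64(243.5), 25), (np.float64(245.0), 32), (np.float64(246.5), 26), (np.float64(248.0), 37), (np.float64(249.5), 50), (np.float64(251.0), 38), (np.float64(252.5), 46), (np.float64(254.0), 33), (np.float64(255.5), 31), (np.float64(257.0), 24), (np.float64(258.5), 18), (np.float64(260.0), 18), (np.float64(263.0), 22), (np.float64(264.5), 20), (np.float64(266.0), 26), (np.float64(267.5), 39), (np.float64(269.0), 46), (np.float64(270.5), 35), (np.float64(272.0), 29), (np.flo
[... 1785 characters left out ...]
(np.float64(240.5), 48), (np.float64(242.0), 55), (np.float64(243.5), 43), (np.float64(245.0), 44), (np.float64(248.0), 48), (np.float64(249.5), 51), (np.float64(251.0), 83), (np.float64(252.5), 62), (np.float64(254.0), 80), (np.float64(255.5), 46), (np.float64(257.0), 44), (np.float64(258.5), 41), (np.float64(267.5), 32), (np.float64(269.0), 51), (np.float64(270.5), 43), (np.float64(272.0), 53), (np.float64(275.0), 34), (np.float64(276.5), 32), (np.float64(297.5), 31), (np.float64(299.0), 116), (np.float64(300.5), 163), (np.float64(302.0), 99), (np.float64(303.5), 102), (np.float64(305.0), 91), (np.float64(306.5), 74), (np.float64(308.0), 40)]
TUB
[ 160.55442466 -604.02818038  231.28770439]
```

jog_arm(
  commands=[0.033, 0.029, -0.008, 0, 0, -2.34, 1, 0.033, 0.029, -0.008, 0, 0, -2.34, 1, 0.033, 0.029, -0.008, 0, 0, -2.34, 1, 0.033, 0.029, -0.008, 0, 0, -2.34, 1, 0.033, 0.029, -0.008, 0, 0, -2.34, 1, 0.033, 0.029, -0.008, 0, 0, -2.34, 1, 0.033, 0.029, -0.008, 0, 0, -2.34, 1, 0.033, 0.029, -0.008, 0, 0, -2.34, 1],
  squeeze=30,
)

```text
time: 1.8
eef_pos: [425.8, -370.8, 167.1]
tool_rot: [[0.998, -0.069, 0.0], [-0.069, -0.998, -0.0], [0.0, 0.0, -1.0]]
contact_force: [1.0, -0.1, -0.7]
grip_width: 85.3
grip_force: 0.0
```

jog_arm(
  commands=[0.034, 0.03, -0.008, 0, 0, 0, 1, 0.034, 0.03, -0.008, 0, 0, 0, 1, 0.034, 0.03, -0.008, 0, 0, 0, 1, 0.025, 0.022, -0.008, 0, 0, 0, 1, 0.01, 0.008, -0.008, 0, 0, 0, 1, 0, 0, -0.015, 0, 0, 0, 1, 0, 0, -0.01, 0, 0, 0, 1, 0, 0, 0, 0, 0, 0, 1],
)

```text
time: 2.6
eef_pos: [560.4, -252.1, 100.9]
tool_rot: [[0.998, -0.067, -0.002], [-0.067, -0.998, 0.001], [-0.002, -0.001, -1.0]]
contact_force: [0.1, 0.5, 0.2]
grip_width: 85.4
grip_force: 0.0
```

Run:
```python
from h import *
s=read_state(); print(s["eef_pos"].round(1) if hasattr(s["eef_pos"],"round") else s["eef_pos"])
im,d=camera("wrist"); cv2.imwrite("pics/w1.png",im[:,:,::-1])
for c in ("wrist",):
  for b in boxes_of(c,"raspberry_tub")[:2]: print(b["conf"],towld(c,b["at"]).round(1))
```

```text
[ 560.4 -252.1  100.9]
0.81 [ 569.7 -254.    61.4]
```

View pics/w1.png

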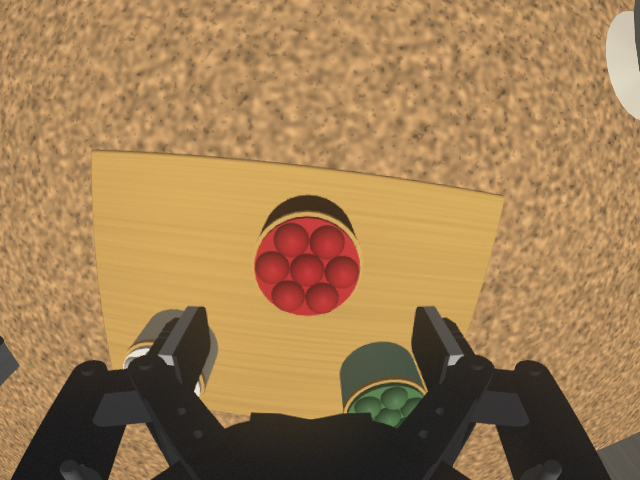

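The wrist view shows the raspberry lid at (307,268), centred between the fingers (mid ≈ 311), so the fit agrees. Descending and gripping.

jog_arm(
  commands=[0.002, 0.001, -0.02, 0, 0, 0, 1, 0, 0, -0.025, 0, 0, 0, 1, 0, 0, -0.025, 0, 0, 0, 1, 0, 0, -0.014, 0, 0, 0, 1, 0, 0, -0.004, 0, 0, 0, 1, 0, 0, 0, 0, 0, 0, 0.4, 0, 0, 0, 0, 0, 0, 0.4, 0, 0, 0, 0, 0, 0, 0.4],
  squeeze=30,
)

```text
time: 3.5
eef_pos: [564.2, -251.4, 15.5]
tool_rot: [[0.998, -0.067, 0.002], [-0.067, -0.998, -0.001], [0.002, 0.001, -1.0]]
contact_force: [-1.0, -1.4, 5.3]
grip_width: 61.2
grip_force: 33.5
```

jog_arm(
  commands=[0, 0, 0, 0, 0, 0, 0.4, 0, 0, 0, 0, 0, 0, 0.4, 0, 0, 0, 0, 0, 0, 0.4, 0, 0, 0.005, 0, 0, 0, 0.4, 0, 0, 0.012, 0, 0, 0, 0.4, 0, 0, 0.02, 0, 0, 0, 0.4, 0, 0, 0.02, 0, 0, 0, 0.4, 0, 0, 0.02, 0, 0, 0, 0.4],
)

```text
time: 4.3
eef_pos: [563.5, -251.0, 93.0]
tool_rot: [[0.998, -0.067, 0.0], [-0.067, -0.998, -0.0], [0.0, 0.0, -1.0]]
contact_force: [-0.7, -1.4, -2.3]
grip_width: 61.1
grip_force: 33.5
```

jog_arm(
  commands=[-0.005, 0.015, 0.03, 0, 0, 0, 0.4, -0.012, 0.03, 0.01, 0, 0, 0, 0.4, -0.016, 0.038, 0, 0, 0, 0, 0.4, -0.017, 0.041, 0, 0, 0, 0, 0.4, -0.017, 0.041, 0, 0, 0, 0, 0.4, -0.017, 0.041, 0, 0, 0, 0, 0.4, -0.017, 0.041, 0, 0, 0, 0, 0.4, -0.017, 0.041, 0, 0, 0, 0, 0.4],
)

```text
time: 5.1
eef_pos: [444.8, 38.4, 132.2]
tool_rot: [[0.998, -0.067, 0.001], [-0.067, -0.998, 0.0], [0.001, -0.0, -1.0]]
contact_force: [0.9, 0.8, -1.2]
grip_width: 61.6
grip_force: 33.6
```

jog_arm(
  commands=[-0.017, 0.035, -0.005, 0, 0, 0, 0.4, -0.015, 0.033, -0.01, 0, 0, 0, 0.4, -0.008, 0.023, -0.015, 0, 0, 0, 0.4, -0.003, 0.01, -0.02, 0, 0, 0, 0.4, 0, 0, -0.025, 0, 0, 0, 0.4, 0, 0, -0.02, 0, 0, 0, 0.4, 0, 0, -0.01, 0, 0, 0, 0.4, 0, 0, 0, 0, 0, 0, 0.4],
)

```text
time: 5.9
eef_pos: [402.3, 137.9, 26.0]
tool_rot: [[0.998, -0.067, -0.001], [-0.067, -0.998, -0.0], [-0.001, 0.0, -1.0]]
contact_force: [-0.4, 0.3, -1.8]
grip_width: 60.8
grip_force: 33.7
```

Run:
```python
from h import *
s=read_state(); print(s["eef_pos"],s["q"],s["contact_force"])
im,d=camera("wrist"); cv2.imwrite("pics/w2.png",im[:,:,::-1])
im,d=camera("side"); W=cloud("side",im,d).reshape(-1,3)
m=(np.hypot(*(W[:,:2]-[402,139]).T)<50)&(W[:,2]>3)&(W[:,2]<110); print(m.sum(), np.percentile(W[m],[1,50,99],axis=0).round() if m.sum() else "")
```

```text
[402.34332618 137.9064938   25.95738352] [1.89608307e-01 5.88336678e-01 2.02909941e+00 2.14142055e-05
 5.25351622e-01 1.82735225e+00] [-0.36130598  0.31396478 -1.82846126]
1011 [[371.  91.  16.]
 [398. 113.  51.]
 [431. 147. 107.]]
```

View pics/w2.png

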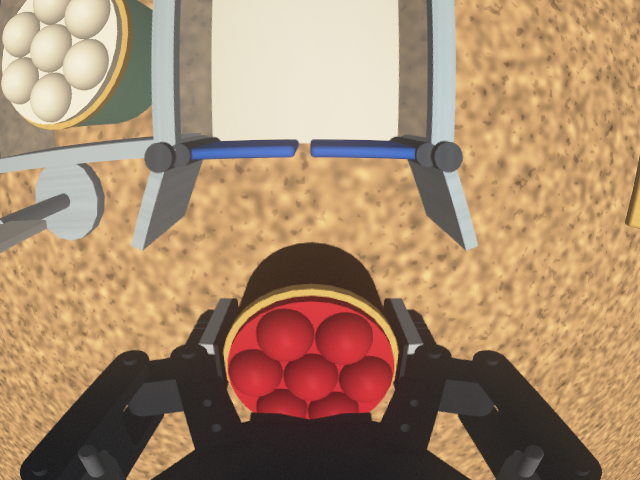

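The wrist view shows the tub at (311,340), with the gate gap at (304,148) straight ahead. The tub is about 2 mm right of the lane axis. I'll lower it now.

jog_arm(
  commands=[0, 0.002, -0.008, 0, 0, 0, 0.4, 0, 0, -0.004, 0, 0, 0, 0.4, 0, 0, -0.001, 0, 0, 0, 0.4, 0, 0, -0.001, 0, 0, 0, 0.4, 0, 0, 0, 0, 0, 0, 0.4, 0, 0, 0, 0, 0, 0, 0.4, 0, 0, 0, 0, 0, 0, 0.4, 0, 0, 0, 0, 0, 0, 0.4],
)

```text
time: 6.8
eef_pos: [402.6, 140.0, 12.4]
tool_rot: [[0.998, -0.067, 0.0], [-0.067, -0.998, 0.0], [0.0, -0.0, -1.0]]
contact_force: [0.9, 0.7, -2.3]
grip_width: 61.1
grip_force: 33.7
```

jog_arm(
  commands=[0, 0, -0.001, 0, 0, 0, 0.4, 0, 0, -0.001, 0, 0, 0, 0.4, 0, 0, 0, 0, 0, 0, 0.4, 0, 0, 0, 0, 0, 0, 0.4, 0, 0, 0, 0, 0, 0, 0.4, 0, 0, 0, 0, 0, 0, 0.4, 0, 0, 0, 0, 0, 0, 0.4, 0, 0, 0, 0, 0, 0, 0.4],
)

```text
time: 7.6
eef_pos: [402.6, 140.0, 10.3]
tool_rot: [[0.998, -0.067, 0.0], [-0.067, -0.998, 0.0], [0.0, -0.0, -1.0]]
contact_force: [-0.4, -1.0, -2.8]
grip_width: 61.3
grip_force: 33.7
```

jog_arm(
  commands=[0, 0, -0.001, 0, 0, 0, 0.4, 0, 0, 0, 0, 0, 0, 0.4, 0, 0, 0, 0, 0, 0, 0.75, 0, 0, 0, 0, 0, 0, 0.8, 0, 0, 0, 0, 0, 0, 0.9, 0, 0, 0, 0, 0, 0, 1, 0, 0, 0, 0, 0, 0, 1, 0, 0, 0, 0, 0, 0, 1],
)

```text
time: 8.4
eef_pos: [402.6, 140.0, 9.3]
tool_rot: [[0.998, -0.067, -0.0], [-0.067, -0.998, -0.0], [-0.0, 0.0, -1.0]]
contact_force: [-0.0, 0.0, -0.7]
grip_width: 85.6
grip_force: 0.0
```

jog_arm(
  commands=[-0.006, 0.0004, 0, 0, 0, 0, 1, -0.01, 0.0007, 0, 0, 0, 0, 1, -0.01, 0.0007, 0, 0, 0, 0, 1, -0.01, 0.0007, 0, 0, 0, 0, 1, -0.01, 0.0007, 0, 0, 0, 0, 1, -0.007, 0.0005, 0, 0, 0, 0, 1, 0, 0, 0, 0, 0, 0, 1, 0, 0, 0, 0, 0, 0, 1],
)

```text
time: 9.2
eef_pos: [349.8, 143.8, 9.3]
tool_rot: [[0.998, -0.067, 0.0], [-0.067, -0.998, 0.0], [0.0, -0.0, -1.0]]
contact_force: [0.0, -0.5, -0.6]
grip_width: 85.4
grip_force: 0.0
```

jog_arm(
  commands=[0, 0, 0.005, 0, 0, 0, 0.33, 0, 0, 0, 0, 0, 0, 0.33, 0, 0, 0, 0, 0, 0, 0.33, 0, 0, 0, 0, 0, 0, 0.33, 0, 0, 0, 0, 0, 0, 0.33, 0, 0, 0, 0, 0, 0, 0.33, 0, 0, 0, 0, 0, 0, 0.33, 0, 0, 0, 0, 0, 0, 0.33],
)

```text
time: 10.0
eef_pos: [349.5, 143.7, 14.2]
tool_rot: [[0.998, -0.067, -0.0], [-0.067, -0.998, -0.0], [-0.0, 0.0, -1.0]]
contact_force: [-0.3, -0.3, 0.4]
grip_width: 28.1
grip_force: 0.0
```

Run:
```python
from h import *
im,d=camera("wrist"); cv2.imwrite("pics/w3.png",im[:,:,::-1])
for c in ("scene","side"):
    im,d=camera(c); W=cloud(c,im,d).reshape(-1,3)
    m=(np.hypot(*(W[:,:2]-[402,140]).T)<40)&(W[:,2]>6)&(W[:,2]<40)&(W[:,0]>385); print(c,m.sum(),circ(W[m][:,:2],np.array([402.,140])))
```

```text
scene 370 (array([400.93107643, 140.174547  ]), np.float64(1.1838174749855817))
side 380 (array([401.36619571, 139.36894195]), np.float64(0.9422160404569817))
```

View pics/w3.png

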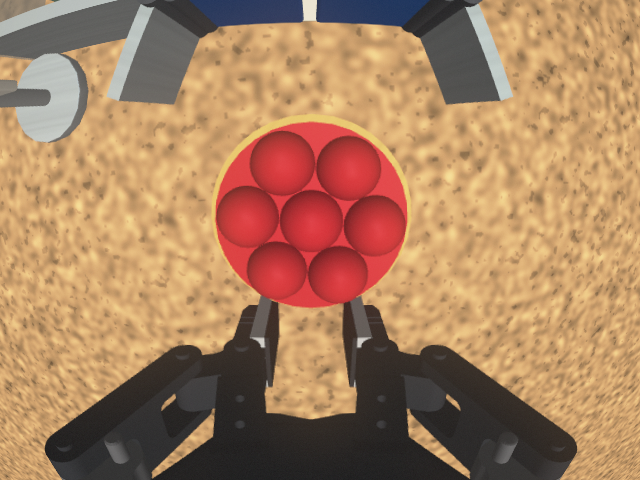

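The tub lid at (311,215) lines up with the gate gap (309,10) and the fingers. Pushing along the lane axis.

jog_arm(
  commands=[0.006, -0.0004, 0, 0, 0, 0, 0.33, 0.006, -0.0004, 0, 0, 0, 0, 0.33, 0.004, -0.0003, 0, 0, 0, 0, 0.33, 0.005, -0.0003, 0, 0, 0, 0, 0.33, 0.006, -0.0004, 0, 0, 0, 0, 0.33, 0.006, -0.0004, 0, 0, 0, 0, 0.33, 0.006, -0.0004, 0, 0, 0, 0, 0.33, 0.006, -0.0004, 0, 0, 0, 0, 0.33],
)

```text
time: 10.95
eef_pos: [395.1, 140.6, 14.3]
tool_rot: [[0.998, -0.067, 0.0], [-0.067, -0.998, 0.0], [0.0, -0.0, -1.0]]
contact_force: [-1.4, 0.9, -0.3]
grip_width: 28.1
grip_force: 0.6
```

jog_arm(
  commands=[0.006, -0.0004, 0, 0, 0, 0, 0.33, 0.006, -0.0004, 0, 0, 0, 0, 0.33, 0.006, -0.0004, 0, 0, 0, 0, 0.33, 0.006, -0.0004, 0, 0, 0, 0, 0.33, 0.006, -0.0004, 0, 0, 0, 0, 0.33, 0.006, -0.0004, 0, 0, 0, 0, 0.33, 0.006, -0.0004, 0, 0, 0, 0, 0.33, 0.006, -0.0004, 0, 0, 0, 0, 0.33],
)

```text
time: 11.75
eef_pos: [441.7, 137.3, 14.2]
tool_rot: [[0.998, -0.067, -0.002], [-0.067, -0.998, -0.0], [-0.002, 0.0, -1.0]]
contact_force: [-7.1, 0.9, 4.6]
grip_width: 27.9
grip_force: 3.3
```

Run:
```python
from h import *
im,d=camera("wrist"); cv2.imwrite("pics/w4.png",im[:,:,::-1])
s=read_state();print(s["eef_pos"],s["contact_force"])
```

```text
[443.12202504 137.36110371  14.26156863] [-4.39758013  0.49319359  1.09473107]
```

View pics/w4.png

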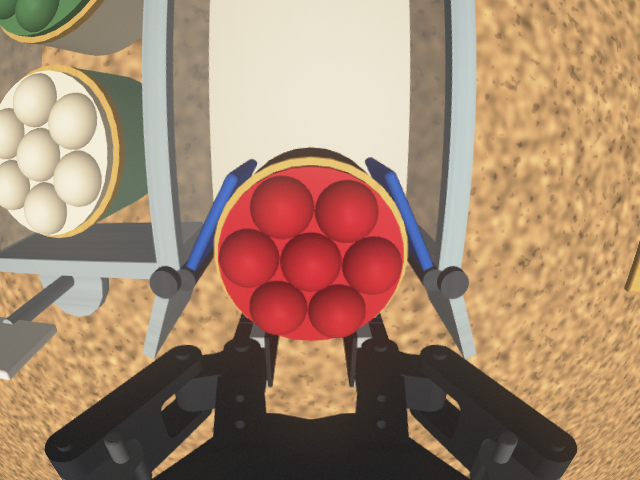

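The tub, lid at (311,255), stands between the two open flaps, symmetric and upright. Continuing.

jog_arm(
  commands=[0.005, -0.0003, 0, 0, 0, 0, 0.33, 0.005, -0.0003, 0, 0, 0, 0, 0.33, 0.005, -0.0003, 0, 0, 0, 0, 0.33, 0.005, -0.0004, 0, 0, 0, 0, 0.33, 0.005, -0.0003, 0, 0, 0, 0, 0.33, 0.005, -0.0003, 0, 0, 0, 0, 0.33, 0.005, -0.0003, 0, 0, 0, 0, 0.33, 0.005, -0.0004, 0, 0, 0, 0, 0.33],
)

```text
time: 12.6
eef_pos: [483.4, 134.9, 14.3]
tool_rot: [[0.998, -0.067, 0.001], [-0.067, -0.998, 0.0], [0.001, -0.0, -1.0]]
contact_force: [-0.7, -0.5, -0.7]
grip_width: 27.6
grip_force: 0.7
```

jog_arm(
  commands=[0.004, -0.0003, 0, 0, 0, 0, 0.33, 0.003, -0.0002, 0, 0, 0, 0, 0.33, 0.003, -0.0002, 0, 0, 0, 0, 0.33, 0.002, -0.0001, 0, 0, 0, 0, 0.33, 0.002, -0.0001, 0, 0, 0, 0, 0.33, 0.002, -0.0001, 0, 0, 0, 0, 0.33, 0, 0, 0, 0, 0, 0, 0.33, 0, 0, 0, 0, 0, 0, 0.33],
)

```text
time: 13.4
eef_pos: [498.2, 133.8, 14.2]
tool_rot: [[0.998, -0.067, -0.001], [-0.067, -0.998, -0.0], [-0.001, 0.0, -1.0]]
contact_force: [-2.7, 0.0, -0.9]
grip_width: 28.2
grip_force: 2.1
```

Run:
```python
from h import *
im,d=camera("wrist"); cv2.imwrite("pics/w5.png",im[:,:,::-1])
s=read_state();print(s["eef_pos"],s["contact_force"])
im,d=camera("side"); W=cloud("side",im,d).reshape(-1,3);C=im.reshape(-1,3).astype(int)
im,d=camera("scene"); W=np.vstack([W,cloud("scene",im,d).reshape(-1,3)]);C=np.vstack([C,im.reshape(-1,3)])
R=np.array([[.9978,-.0663],[.0663,.9978]]); G=(W[:,:2]-[473,135])@R.T
m=(C[:,0]>C[:,1]+70)&(C[:,0]>C[:,2]+70)&(G[:,0]>100)&(G[:,0]<170)&(np.abs(G[:,1])<35)&(W[:,2]>3)&(W[:,2]<42)
print("bumper",m.sum(),np.percentile(G[m][:,0],[5,25,50,75,95]).round(1))
m=(W[:,2]>45)&(W[:,2]<68)&(np.abs(G[:,1])<33)&(G[:,0]>20)&(G[:,0]<125)&(C[:,0]>C[:,1]+50)
print("lid",m.sum(),np.percentile(G[m],[2,50,98],axis=0).round(1))
```

```text
[498.24813713 133.8306935   14.18338652] [-4.04531953 -0.18236766 -1.3744377 ]
bumper 111 [120.6 122.1 123.2 124.7 126.8]
lid 912 [[ 43.5 -28.4]
 [ 68.4  -6. ]
 [ 91.2  23.5]]
```

View pics/w5.png

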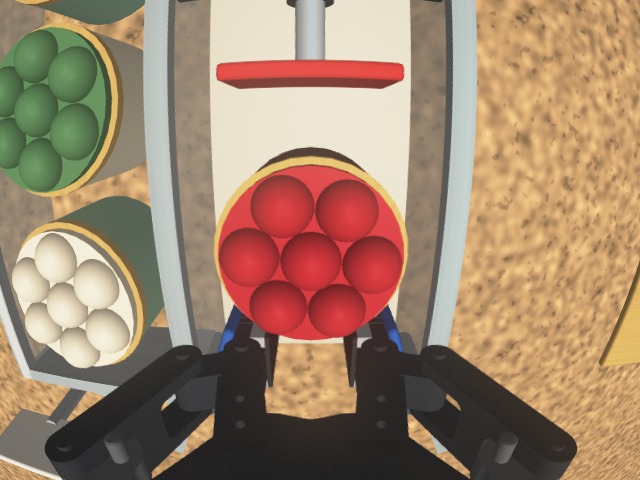

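The tub lid at (311,255) is centred. The bumper face is at row ~80, about 22–27 mm ahead. Closing in gently.

jog_arm(
  commands=[0.003, -0.0002, 0, 0, 0, 0, 0.33, 0.003, -0.0002, 0, 0, 0, 0, 0.33, 0.003, -0.0002, 0, 0, 0, 0, 0.33, 0.003, -0.0002, 0, 0, 0, 0, 0.33, 0.002, -0.0001, 0, 0, 0, 0, 0.33, 0.002, -0.0001, 0, 0, 0, 0, 0.33, 0, 0, 0, 0, 0, 0, 0.33, 0, 0, 0, 0, 0, 0, 0.33],
)

```text
time: 14.35
eef_pos: [515.0, 132.9, 14.4]
tool_rot: [[0.998, -0.067, 0.001], [-0.067, -0.998, 0.0], [0.001, -0.0, -1.0]]
contact_force: [-0.4, -0.6, 0.1]
grip_width: 28.2
grip_force: 1.7
```

```bash
cat > m.py <<'E'
from h import *
F=[]
camera("wrist"); F.append(read_state()["contact_force"]); 
R=np.array([[.9978,-.0663],[.0663,.9978]])
out=[]
for c in ("scene","side"):
    im,d=camera(c); W=cloud(c,im,d).reshape(-1,3);C=im.reshape(-1,3).astype(int); F.append(read_state()["contact_force"])
    G=(W[:,:2]-[473,135])@R.T
    m=(C[:,0]>C[:,1]+70)&(C[:,0]>C[:,2]+70)&(G[:,0]>112)&(G[:,0]<170)&(np.abs(G[:,1])<35)&(W[:,2]>30)&(W[:,2]<42)
    print(c,"bumper",m.sum(),np.median(G[m],0).round(1))
    m=(W[:,2]>10)&(W[:,2]<46)&(np.abs(G[:,1])<33)&(G[:,0]>70)&(G[:,0]<170)&(C[:,0]<110)&(C[:,0]>C[:,2]+8)
    if m.sum(): print("sleeve",m.sum(),np.percentile(G[m][:,0],[50,95]).round(1))
print(np.mean(F,0).round(2),read_state()["eef_pos"])
E
python3 m.py
```

```text
scene bumper 82 [ 1.234e+02 -1.000e-01]
sleeve 436 [109.4 127.6]
side bumper 34 [122.6   2.2]
sleeve 97 [120.1 148.9]
[ 0.56 -0.16 -0.86] [514.9439904  132.91355168  14.37465628]
```

jog_arm(
  commands=[0.001, -0.0001, 0, 0, 0, 0, 0.33, 0.001, -0.0001, 0, 0, 0, 0, 0.33, 0.001, 0, 0, 0, 0, 0, 0.33, 0.001, -0.0001, 0, 0, 0, 0, 0.33, 0.001, -0.0001, 0, 0, 0, 0, 0.33, 0, 0, 0, 0, 0, 0, 0.33, 0, 0, 0, 0, 0, 0, 0.33, 0, 0, 0, 0, 0, 0, 0.33],
)

```text
time: 15.3
eef_pos: [519.7, 132.5, 14.3]
tool_rot: [[0.998, -0.067, 0.0], [-0.067, -0.998, 0.0], [0.0, -0.0, -1.0]]
contact_force: [-1.3, 0.3, -0.1]
grip_width: 28.3
grip_force: 0.0
```

```bash
python3 m.py
```

```text
scene bumper 92 [123.1  -0. ]
sleeve 388 [114.7 127.9]
side bumper 31 [122.4   0.3]
sleeve 76 [108.5 153.2]
[ 0.83  0.   -0.01] [519.63149851 132.45909772  14.31319082]
```

jog_arm(
  commands=[0.001, -0.0001, 0, 0, 0, 0, 0.33, 0.001, -0.0001, 0, 0, 0, 0, 0.33, 0.001, 0, 0, 0, 0, 0, 0.33, 0.001, -0.0001, 0, 0, 0, 0, 0.33, 0, 0, 0, 0, 0, 0, 0.33, 0, 0, 0, 0, 0, 0, 0.33, 0, 0, 0, 0, 0, 0, 0.33, 0, 0, 0, 0, 0, 0, 0.33],
)

```text
time: 16.25
eef_pos: [523.5, 132.2, 14.2]
tool_rot: [[0.998, -0.067, -0.0], [-0.067, -0.998, -0.0], [-0.0, 0.0, -1.0]]
contact_force: [-1.8, -0.4, 0.6]
grip_width: 27.8
grip_force: 1.1
```

```bash
python3 m.py
```

```text
scene bumper 97 [123.8  -0.6]
sleeve 338 [118.2 128.6]
side bumper 22 [123.4  -6.4]
sleeve 79 [111.8 155.6]
[-2.92  0.11  0.79] [523.47258316 132.16398815  14.26418755]
```

jog_arm(
  commands=[0.001, -0.0001, 0, 0, 0, 0, 0.33, 0.001, -0.0001, 0, 0, 0, 0, 0.33, 0, 0, 0, 0, 0, 0, 0.33, 0, 0, 0, 0, 0, 0, 0.33, 0, 0, 0, 0, 0, 0, 0.33, 0, 0, 0, 0, 0, 0, 0.33, 0, 0, 0, 0, 0, 0, 0.33, 0, 0, 0, 0, 0, 0, 0.33],
)

```text
time: 17.2
eef_pos: [525.5, 132.0, 14.3]
tool_rot: [[0.998, -0.067, -0.0], [-0.067, -0.998, -0.0], [-0.0, 0.0, -1.0]]
contact_force: [-4.0, 0.7, 1.9]
grip_width: 27.9
grip_force: 1.9
```

```bash
python3 m.py
```

```text
scene bumper 97 [125.9  -1.9]
sleeve 316 [119.4 130.1]
side bumper 24 [125.6  -6.5]
sleeve 84 [113.1 156.5]
[-4.2   0.39  1.32] [525.57510734 131.97222038  14.27861373]
```

jog_arm(
  commands=[0.001, -0.0001, 0, 0, 0, 0, 0.33, 0.001, -0.0001, 0, 0, 0, 0, 0.33, 0.001, 0, 0, 0, 0, 0, 0.33, 0.001, -0.0001, 0, 0, 0, 0, 0.33, 0, 0, 0, 0, 0, 0, 0.33, 0, 0, 0, 0, 0, 0, 0.33, 0, 0, 0, 0, 0, 0, 0.33, 0, 0, 0, 0, 0, 0, 0.33],
)

```text
time: 18.15
eef_pos: [528.8, 131.7, 14.2]
tool_rot: [[0.998, -0.067, -0.001], [-0.067, -0.998, -0.0], [-0.001, 0.0, -1.0]]
contact_force: [-8.0, 0.4, 2.7]
grip_width: 28.5
grip_force: 3.3
```

```bash
python3 m.py
```

```text
scene bumper 99 [128.8  -1.4]
sleeve 277 [120.1 133.8]
side bumper 20 [129.2  -6.9]
sleeve 90 [110.8 148.8]
[-8.28  0.86  3.37] [528.8411324  131.64885585  14.18945946]
```

jog_arm(
  commands=[0, 0, 0, 0, 0, 0, 0.33, 0, 0, 0, 0, 0, 0, 0.33, 0, 0, 0, 0, 0, 0, 0.33, -0.001, 0, 0, 0, 0, 0, 0.33, -0.001, 0.0001, 0, 0, 0, 0, 0.33, -0.001, 0.0001, 0, 0, 0, 0, 0.33, -0.001, 0, 0, 0, 0, 0, 0.33, -0.001, 0.0001, 0, 0, 0, 0, 0.33],
)

```text
time: 19.1
eef_pos: [524.9, 132.0, 14.3]
tool_rot: [[0.998, -0.067, 0.001], [-0.067, -0.998, 0.0], [0.001, -0.0, -1.0]]
contact_force: [-2.0, 0.6, -1.1]
grip_width: 28.3
grip_force: 0.6
```

jog_arm(
  commands=[-0.001, 0.0001, 0, 0, 0, 0, 0.33, -0.001, 0.0001, 0, 0, 0, 0, 0.33, -0.001, 0, 0, 0, 0, 0, 0.33, -0.002, 0.0001, 0, 0, 0, 0, 0.33, -0.003, 0.0002, 0, 0, 0, 0, 0.33, -0.004, 0.0003, 0, 0, 0, 0, 0.33, -0.004, 0.0003, 0, 0, 0, 0, 0.33, 0, 0, 0, 0, 0, 0, 0.33],
)

```text
time: 19.9
eef_pos: [507.8, 133.1, 14.3]
tool_rot: [[0.998, -0.067, -0.001], [-0.067, -0.998, -0.0], [-0.001, 0.0, -1.0]]
contact_force: [-0.6, 0.0, 0.8]
grip_width: 28.0
grip_force: 0.0
```

```bash
python3 m.py
```

```text
scene bumper 95 [123.4  -1.1]
sleeve 342 [118.7 128.2]
side bumper 23 [123.7  -4.2]
sleeve 82 [109.5 149.3]
[-0.14 -0.21 -0.08] [508.6994206  133.07498793  14.32068675]
```

jog_arm(
  commands=[0, 0, 0.005, 0, 0, 0, 0.33, 0, 0, 0.01, 0, 0, 0, 0.33, 0, 0, 0.01, 0, 0, 0, 0.33, 0, 0, 0.015, 0, 0, 0, 0.33, 0, 0, 0.015, 0, 0, 0, 0.33, 0, 0, 0.02, 0, 0, 0, 0.33, 0, 0, 0.02, 0, 0, 0, 0.33, 0, 0, 0.02, 0, 0, 0, 0.33],
)

```text
time: 20.85
eef_pos: [508.6, 133.1, 131.1]
tool_rot: [[0.998, -0.067, 0.001], [-0.067, -0.998, 0.0], [0.001, -0.0, -1.0]]
contact_force: [0.4, -0.8, 0.0]
grip_width: 28.1
grip_force: 0.0
```

jog_arm(
  commands=[-0.01, 0, 0.02, 0, 0, 0, 0.33, -0.02, 0, 0.02, 0, 0, 0, 0.33, -0.02, 0, 0.02, 0, 0, 0, 0.33, -0.02, 0, 0.01, 0, 0, 0, 0.33, -0.02, 0, 0, 0, 0, 0, 0.33, -0.01, 0, 0, 0, 0, 0, 0.33, 0, 0, 0, 0, 0, 0, 0.33, 0, 0, 0, 0, 0, 0, 0.33],
)

```text
time: 21.65
eef_pos: [409.3, 133.1, 199.5]
tool_rot: [[0.998, -0.067, 0.001], [-0.067, -0.998, 0.0], [0.001, -0.0, -1.0]]
contact_force: [-0.2, 0.3, -0.1]
grip_width: 27.8
grip_force: 0.0
```

```bash
python3 m.py
python3 - <<'E'
from h import *
im,d=camera("wrist"); cv2.imwrite("pics/w6.png",im[:,:,::-1])
im,d=camera("side"); W=cloud("side",im,d).reshape(-1,3)
m=(np.hypot(*(W[:,:2]-[565,129]).T)<40)&(W[:,2]>50)&(W[:,2]<70); print(m.sum(),np.percentile(W[m],[2,50,98],axis=0).round())
E
```

```text
scene bumper 95 [123.7  -0.8]
sleeve 343 [118.  128.2]
side bumper 24 [123.6  -7.6]
sleeve 83 [111.6 156.1]
[0.54 0.43 0.17] [409.35746092 133.07384058 199.17310797]
311 [[538. 101.  50.]
 [561. 122.  55.]
 [585. 147.  58.]]
```

View pics/w6.png

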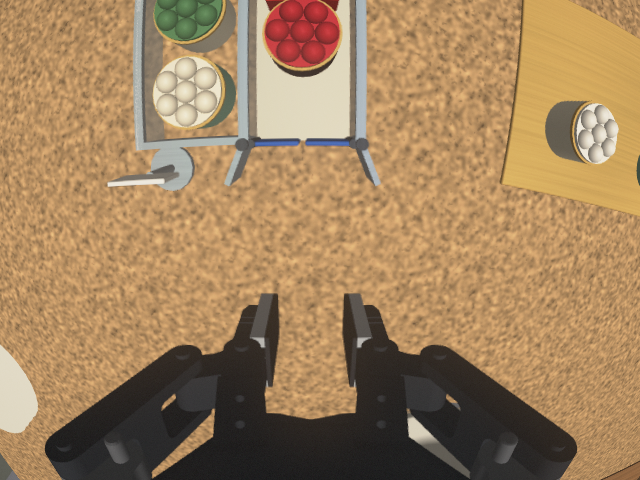

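The final view shows both blue flaps shut at row 143 and the tub standing in the lane at (302,32). The bumper is released, the price stand is in place, and the robot is clear.

```bash
python3 -c "
from cell import *
print(finish_job())"
```

```text
the job is handed in; nothing more can be done
None
```

The raspberry tub is in the lane: pushed in through the flaps, pressed about 6–7 mm into the bumper and held there. The arm then withdrew, leaving the tub standing upright with the flaps shut and the bumper released, and I handed the job in; no verdict was reported.

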